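# Load the plotter's pen rack in order

## Robot

A 7-joint arm with a two-finger parallel gripper is mounted at the origin on the work surface; the furniture and walls round the work are solid. World frame = base frame: x ahead of the robot, y to its left, z up, the work surface at z = 0. Lengths are in m, angles in rad, forces in N, time in s.
With the tool pointing down it reaches from about 0.4 to 0.85 m from the base axis. Payload 10.4 kg.
Tool frame: the origin (TCP) lies between the finger pads; the fingertips stand ahead of it and the grasp point (between the pads) lies 5 mm behind it (manip.tip_extent is the z of the fingertips in the tool frame, in m); z points along the fingers, y is the line along which they close (so a half turn about z gives the same grasp; the last joint's range is limited). The gripper opens to 85 mm and grips with 20 to 120 N. Pads are 22 mm wide; open, the fingers measure 114 mm over their backs; the gripper's body (76 mm by 85 mm) begins 54 mm behind the grasp point. The pads swing forward as they close: fully open they stand 13 mm farther back than shut.
Start: joints at [-0.023, 0.332, -0.065, 1.46, 0.022, 1.35, -0.088], TCP at [0.625, 0, 0.245] pointing down, gripper open.
Joint ranges: [-2.6, 2.6], [-0.5, 2.12], [-1.47, 1.34], [0.16, 2.42], [-1.27, 4.41], [0.06, 2.06], [-2.6, 2.6]. Speed limits (rad/s): [2.22, 2.22, 2.79, 2.79, 3.14, 3.14, 3.14].

## Interface

Orientations are given as a unit quaternion [x, y, z, w].
In Python, from workcell import status, viewer, manip gives the robot as it stands.
- The arm moves only by the tool play_rows, never from a script. Its argument "plan" is one flat list of numbers, 7 for each row, row after row: the turn, a rotation vector about the tool's x, y, z in degrees, then the shift along the tool's x, y, z in m, then the opening, from 0 (shut) to 1 (fully open). In form: [ax, ay, az, dx, dy, dz, grip, ax, ay, az, dx, dy, dz, grip, ...]. A call has 1 to 20 rows; each row is the pose to reach, as a shift and turn from the pose commanded when the call began, along the tool's axes at that moment; what a row does not reach only later rows make up. A row lasts 1/8 s, in which the tool goes at most 62.5 mm and 10.7 degrees, less where a joint would pass 70% of its speed; a pose out of reach is approached as far as the arm can. A call with a gripper value outside its range is refused whole. The fingers move at their own pace and stop on an object; "squeeze" is the grip in N (left out, the last holds). Time passes only in rows, so rows that repeat a pose let the fingers close. It gives the time, the measured TCP pose, the force, the opening and the grip force at its end, in the units of the state.
- status.get_obs(): the state, without advancing time (a new reading comes with each control period).
- viewer.camera(name): name is "scene" or "side" or "wrist"; returns the picture (384x512x3 uint8, red, green, blue); there is no depth.
- viewer.camera_model(name): a dict with "fx", "fy", "cx", "cy" (pixels), "R" (3x3) and "t" (3): a world point X has camera coordinates R X + t. Camera axes: x right, y down, z forward; pixel columns grow to the right and rows downward; lengths in m; the calibration is good to about 2 mm. The wrist camera is an equidistant fisheye: a pixel r from the principal point sees the ray r / f radians off the axis. A picture is of the moment at which its call begins: read the wrist's pose just before it. camera_model takes no time and is no camera call; for the wrist camera it gives the pose at the moment of the call.
- manip.hand_in(): hands the job in; it is judged then, once.
The state is a dict: "clock": time; "joint_pos": joint angles; "joint_velocities": joint speeds; "tau": joint torques, N m; "position": TCP position; "ee_rot": TCP orientation; "ft_force": force on the tool from outside, world axes, zero at the start; "torque": the same for the moment, N m; "grip_width": opening from 0.0 (shut) to 1.0 (fully open); "grasp_force": force on a finger pad.
Only numpy, scipy, OpenCV 4.12 (cv2) and the standard library are available. Lean on these libraries where they do the work, as an engineer would, in place of code of your own. Each camera call takes 0.05 s, during which the arm holds its last target. There are 200 camera calls.

## Task

Load the pen plotter: move the four pens one by one from the brown wooden tray into the four slots of the grey metal rack, keeping their order as counted from the red ends, so that the pen nearest the tray's red end goes into the slot nearest the rack's red end, and so on. Lay each pen fully down in its slot across both rails, its middle midway between the rails to within about a centimetre (which way its tip points does not matter), and leave all four lying still.

Things in the scene. Friction and masses are not known exactly. Their poses are not given: they have to be found in the camera images.
- green_pen_center (a point): green and white gel pen with a green cap, 12 mm thick, 138 mm long, centre 5.5 mm above its underside; loose, about 20 g, one rigid piece. This point is the middle of its length and thickness, where to grip it; its y axis runs along the pen
- ballpen_center (a point): white and blue ball pen, 10 mm thick, 131 mm long, centre 5 mm above its underside; loose, about 20 g, one rigid piece. This point is the middle of its length and thickness, where to grip it; its y axis runs along the pen
- marker_center (a point): grey marker with a black cap and a yellow grip, 13 mm thick, 129 mm long, centre 7 mm above its underside; loose, about 20 g, one rigid piece. This point is the middle of its length and thickness, where to grip it; its y axis runs along the pen
- pencil_center (a point): thin yellow pencil, 8 mm thick, 188 mm long, centre 4 mm above its underside; loose, about 20 g, one rigid piece. This point is the middle of its length and thickness, where to grip it; its y axis runs along the pen
- tray: brown wooden tray, fixed, plate 100 x 212 x 6 mm with a red bar 14 mm wide across its +y end, 12 mm high. Origin on the table, midway along the row of cradles; x along the pens, y along the row towards the red bar. Cradles at y = +75, +25, -25, -75 mm, one pen in each, undersides of the pens 40 mm above the table
- rack: grey metal rack, empty, fixed; dark plate 100 x 212 x 6 mm, red bar across its +y end, 12 mm high. Origin on the table, mid-row; pens lie along x; y towards the red bar. Two rails 8 mm thick at x = -34, +34 mm (60 mm clear between) have slots at y = +75, +25, -25, -75 mm: floor 16 mm wide, 40 mm above the table, flanks widening to 34 mm at 56 mm, the top
- green_pen_cradle: light plywood cradle on the tray, fixed, in which the green pen lies at the start: two notched posts 8 mm thick at x = -34, +34 mm, tops 56 mm above the table; slot as in the rack. Origin under its foot, 6 mm above the table; x along the pen. Pens are 50 mm apart, centre to centre: open the fingers only to about 40 mm
- ballpen_cradle: light plywood cradle on the tray, fixed, in which the ballpen lies at the start: two notched posts 8 mm thick at x = -34, +34 mm, tops 56 mm above the table; slot as in the rack. Origin under its foot, 6 mm above the table; x along the pen. Pens are 50 mm apart, centre to centre: open the fingers only to about 40 mm
- marker_cradle: light plywood cradle on the tray, fixed, in which the marker lies at the start: two notched posts 8 mm thick at x = -34, +34 mm, tops 56 mm above the table; slot as in the rack. Origin under its foot, 6 mm above the table; x along the pen. Pens are 50 mm apart, centre to centre: open the fingers only to about 40 mm
- pencil_cradle: light plywood cradle on the tray, fixed, in which the pencil lies at the start: two notched posts 8 mm thick at x = -34, +34 mm, tops 56 mm above the table; slot as in the rack. Origin under its foot, 6 mm above the table; x along the pen. Pens are 50 mm apart, centre to centre: open the fingers only to about 40 mm

How it is judged:
By the outcome, as a careful person would: the job done as asked, in the order asked, and still so for the second after the job is handed in, with the robot touching nothing.
It also fails if it takes over 106 s, if anything falls off the work surface, if the arm or the gripper's body presses on something with over 40 N, if the wrist force passes 120 N, or if a joint passes its speed limit or range.

## Working session

There is one attempt and no reset: what is moved stays moved. The work goes in short steps, Python scripts to look and compute and a tool call to move; the robot and the scene stay as the last step left them, time stands still between calls to the robot, and variables do not carry over. Pictures are saved under pics/ and viewed, at most 14 in all, crops included, and the job is handed in when it is done.

Besides the shell and the picture viewer there is one more tool, called after "Emit:" by a JSON object that holds its "op" and its "data". play_rows: Moves the arm, as the interface text tells. Its arguments: {"type":"object","properties":{"plan":{"type":"array","items":{"type":"number"}},"squeeze":{"type":"number"}},"required":["plan"]}

```bash
mkdir -p pics; python3 - <<'E'
from workcell import status, viewer, manip
import cv2,numpy as np
print(status.get_obs(), manip.tip_extent)
for n in ["scene","wrist"]:
    print(n,viewer.camera_model(n))
    im=viewer.camera(n); cv2.imwrite(f"pics/{n}0.png",im[:,:,::-1])
E
```

```text
{'clock': 0.0, 'joint_pos': array([-0.02260434,  0.33290494, -0.06469641,  1.46090292,  0.02163776,
        1.34990356, -0.08854173]), 'joint_velocities': array([-0.00032562, -0.00066268, -0.00064069, -0.00047833, -0.00049966,
       -0.00055217,  0.0002004 ]), 'tau': array([ 4.98105128e-04, -6.25449800e+01,  4.97091911e-02, -3.91610491e+01,
        1.63588714e-02,  9.83294769e-03, -6.01235030e-06]), 'position': array([ 6.24660229e-01, -1.51613131e-05,  2.44513603e-01]), 'ee_rot': array([ 7.07110953e-01,  7.07102252e-01, -5.37612639e-04, -4.65457410e-04]), 'ft_force': array([-0.30653453, -0.60712676,  0.05514959]), 'torque': array([ 0.02475938,  0.03357644, -0.02738754]), 'grasp_force': 0.0, 'grip_width': 1.0028455550532314} 0.014
scene {'fx': 369.3397069473076, 'fy': 369.3397069473076, 'cx': 254.3111510385522, 'cy': 188.73209705573686, 'R': array([[-0.62850803, -0.77768881,  0.01333327],
       [-0.58953706,  0.46512658, -0.66038119],
       [ 0.5073694 , -0.42291534, -0.75081216]]), 't': array([0.34606681, 0.38091606, 0.62129845])}
wrist {'fx': 297.3186396354542, 'fy': 297.3186396354542, 'cx': 250.3560377672194, 'cy': 190.08376126954002, 'R': array([[ 9.99998106e-01, -8.81123468e-04, -1.73531270e-03],
       [-3.79954773e-04, -9.62872938e-01,  2.69954739e-01],
       [-1.90874910e-03, -2.69953569e-01, -9.62871449e-01]]), 't': array([-0.62305817, -0.03443614,  0.37664388])}
```

View pics/scene0.png

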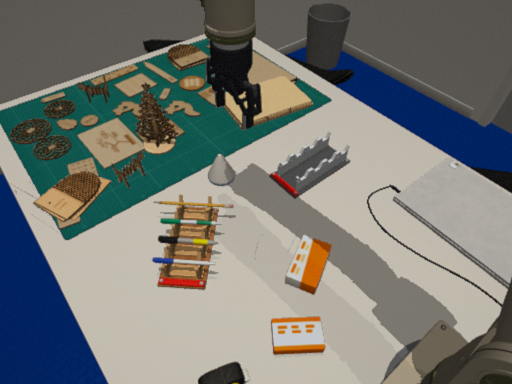

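View pics/wrist0.png

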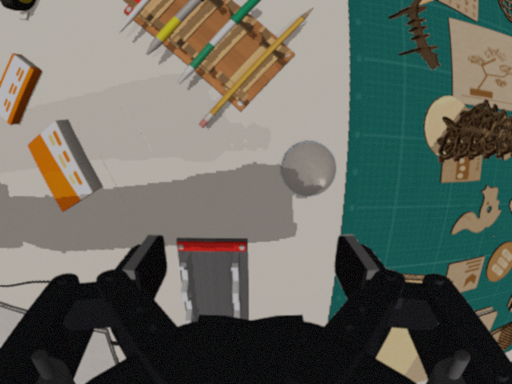

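The scene view shows the tray with its red bar at (182,282). Counted from the red end, the pens are ballpen, marker, green, pencil. The rack's red bar is near (285,183). In the wrist view, the rack's red bar is at (212,246), the tray is at the top left to centre, and a grey cone stands at (308,168).

```bash
cat > h.py <<'E'
import cv2,numpy as np
from workcell import status, viewer, manip
from scipy.spatial.transform import Rotation as Ro
def cast(name,px,z,m=None):
    m=m or viewer.camera_model(name)
    px=np.atleast_2d(np.array(px,float)); R,t=m['R'],m['t']
    d=(px-[m['cx'],m['cy']])/[m['fx'],m['fy']]
    if name=='wrist':
        r=np.linalg.norm(d,axis=1,keepdims=True)+1e-12
        c=np.hstack([d/r*np.sin(r),np.cos(r)])
    else: c=np.hstack([d,np.ones((len(d),1))])
    w=c@R; o=-R.T@t
    return o+w*((z-o[2])/w[:,2])[:,None]
def snap(name,f=None):
    m=viewer.camera_model(name); im=viewer.camera(name)
    if f: cv2.imwrite('pics/'+f,im[:,:,::-1])
    return np.ascontiguousarray(im),m
def redboxes(im,amin=60):
    h=cv2.cvtColor(im,cv2.COLOR_RGB2HSV)
    k=(((h[...,0]<5)|(h[...,0]>174))&(h[...,1]>190)&(h[...,2]>90)).astype(np.uint8)
    cs,_=cv2.findContours(k,cv2.RETR_EXTERNAL,cv2.CHAIN_APPROX_NONE)
    return [cv2.minAreaRect(c) for c in cs if cv2.contourArea(c)>amin]
E
python3 - <<'E'
from h import *
np.set_printoptions(precision=4,suppress=True)
for n in ['scene','wrist']:
    im,m=snap(n)
    for b in redboxes(im):
        p=cv2.boxPoints(b); print(n,b); print(cast(n,p,.010,m)[:,:2])
m=viewer.camera_model('scene')
print('pens',cast('scene',[[154,203],[232,206],[161,221],[222,223],[158,239],[215,243],[153,260],[214,263]],.045,m))
m=viewer.camera_model('wrist')
print('penw',cast('wrist',[[202,124],[311,10],[183,79],[262,0]],.045,m))
print('cone base',cast('wrist',[[308,168]],.03,m),cast('scene',[[222,178]],.0))
E
```

```text
scene ((181.13058471679688, 281.9761657714844), (44.16624450683594, 6.245080947875977), 3.6913864612579346)
[[0.5213 0.2767]
 [0.5333 0.2691]
 [0.4707 0.2009]
 [0.4595 0.2094]]
scene ((284.564697265625, 183.8411865234375), (32.10570526123047, 4.447073936462402), 40.601295471191406)
[[ 0.6123 -0.1057]
 [ 0.6169 -0.1198]
 [ 0.5236 -0.1201]
 [ 0.52   -0.1068]]
wrist ((211.5, 246.0), (8.0, 67.0), 90.0)
[[ 0.524  -0.1071]
 [ 0.616  -0.1055]
 [ 0.6159 -0.1176]
 [ 0.5228 -0.1195]]
pens [[0.6884 0.1887 0.045 ]
 [0.5691 0.0522 0.045 ]
 [0.6329 0.2017 0.045 ]
 [0.5441 0.0985 0.045 ]
 [0.5948 0.2305 0.045 ]
 [0.5106 0.1408 0.045 ]
 [0.5558 0.2639 0.045 ]
 [0.4723 0.1701 0.045 ]]
penw [[0.5703 0.052  0.045 ]
 [0.6906 0.1834 0.045 ]
 [0.5497 0.103  0.045 ]
 [0.6363 0.1931 0.045 ]]
cone base [[ 0.6916 -0.0006  0.03  ]] [[ 0.691  -0.0039  0.    ]]
```

Emit:
{"op": "play_rows", "data": {"plan": [0,0,10,0.045,-0.007,0.015,1,0,0,20,0.09,-0.015,0.03,1,0,0,30,0.14,-0.022,0.045,1,0,0,37,0.17,-0.028,0.055,1,0,0,42,0.191,-0.031,0.06,1,0,0,42,0.191,-0.031,0.06,1,0,0,42,0.191,-0.031,0.06,1], "squeeze": 30}}

```text
clock: 1.08
position: [0.5945, 0.1896, 0.1855]
ee_rot: [0.913, 0.407, 0.0, 0.0]
ft_force: [0.3, 0.3, -0.3]
grip_width: 0.999
grasp_force: 0.0
```

```bash
python3 - <<'E'
from h import *
np.set_printoptions(precision=4,suppress=True)
o=status.get_obs();print(o['position'],o['ee_rot'],o['joint_pos'])
im,m=snap('wrist','w1.png')
np.save('w1.npy',im);import pickle;pickle.dump(m,open('w1.pkl','wb'))
for b in redboxes(im):
    p=cv2.boxPoints(b); print(b); print(cast('wrist',p,.011,m)[:,:2])
cv2.imwrite('pics/w1b.png',cv2.resize(im[:300,:,::-1],(800,469)))
E
```

```text
[0.5945 0.1896 0.1855] [0.9134 0.4071 0.0001 0.0004] [-0.3357  0.3665 -0.0593  1.5415  0.0234  1.2341 -1.1311]
((156.2344970703125, 208.81381225585938), (51.15602111816406, 10.463730812072754), 85.2363510131836)
[[0.5055 0.2564]
 [0.5152 0.2489]
 [0.4746 0.2049]
 [0.464  0.2124]]
((153.0, 166.0), (16.0, 10.0), 90.0)
[[0.5255 0.2766]
 [0.5337 0.2688]
 [0.5212 0.2567]
 [0.5127 0.2645]]
```

View pics/w1.png

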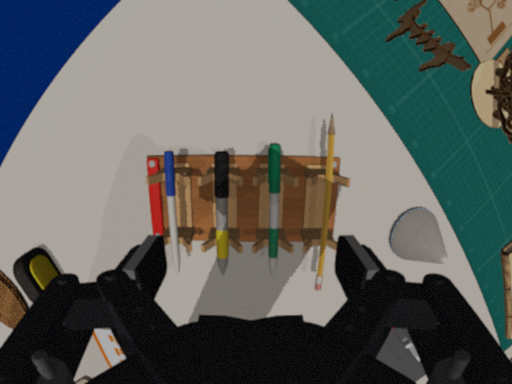

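The ends of each pen in this view:

| Pen | One end | Other end |
|---|---|---|
| Ballpen | (169,152) | (178,271) |
| Marker | (222,152) | (223,272) |
| Green | (275,144) | (273,275) |
| Pencil | (332,114) | (319,290) |

The red bar is at (155,196). I'll check these against the given pen lengths.

```bash
cat >> h.py <<'E'
PZ=dict(ball=.045,marker=.047,green=.0455,pencil=.044)
def ends(e,m):
    for k,(a,b) in e.items():
        p=cast('wrist',[a,b],PZ[k],m)[:,:2]; d=p[0]-p[1]
        print(k,p.mean(0),'len',np.linalg.norm(d),'ang',np.degrees(np.arctan2(d[1],d[0])))
E
python3 - <<'E'
from h import *; import pickle
np.set_printoptions(precision=4,suppress=True)
m=pickle.load(open('w1.pkl','rb'));im=np.load('w1.npy')
ends(dict(ball=[(169,151),(178.5,272)],marker=[(222,151),(223,273)],green=[(275,143),(273,275.5)],pencil=[(332,113),(318.5,290)]),m)
# plate corners right edge and red bar left
print(cast('wrist',[[147.5,157],[340,156]],.008,m)[:,:2])
cv2.imwrite('pics/w1c.png',cv2.resize(im[100:300,130:390,::-1],(780,600),interpolation=cv2.INTER_CUBIC))
E
```

```text
ball [0.515  0.2156] len 0.12796234865789902 ang 47.570101033020514
marker [0.5518 0.1832] len 0.12579151164263047 ang 46.703384462945756
green [0.5898 0.151 ] len 0.13681128285428998 ang 48.61860907737627
pencil [0.6306 0.1188] len 0.1874133618141753 ang 48.13423607988907
[[0.5247 0.2781]
 [0.6783 0.1407]]
```

View pics/w1c.png

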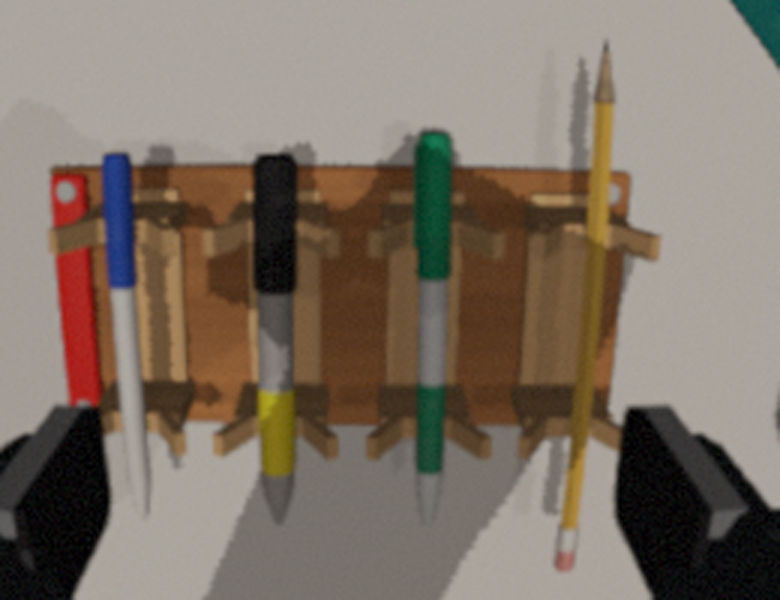

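Emit:
{"op": "play_rows", "data": {"plan": [0,0,0,-0.01,-0.025,0.02,0.6,0,0,0,-0.02,-0.05,0.04,0.45,0,0,0,-0.034,-0.0765,0.06,0.45,0,0,0,-0.034,-0.0765,0.075,0.45,0,0,0,-0.034,-0.0765,0.075,0.45,0,0,0,-0.034,-0.0765,0.075,0.45]}}

```text
clock: 1.88
position: [0.5158, 0.2162, 0.1111]
ee_rot: [0.914, 0.406, 0.001, 0.0]
ft_force: [-0.7, -0.5, -0.5]
grip_width: 0.451
grasp_force: 0.0
```

```bash
python3 - <<'E'
from h import *
np.set_printoptions(precision=4,suppress=True)
o=status.get_obs();print(o['position'],o['grip_width'])
snap('wrist','w2.png')
E
```

```text
[0.5158 0.2162 0.1111] 0.45088060545499803
```

View pics/w2.png

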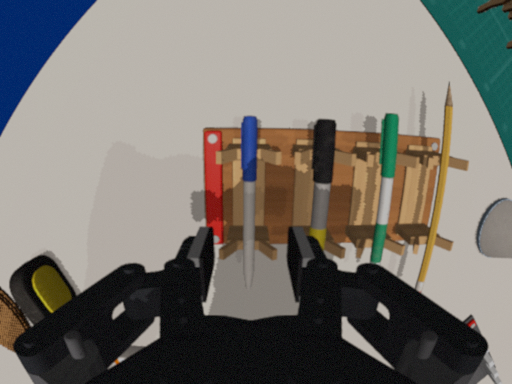

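The ballpen lies at (249,115)–(249,289), centred between the fingers. The neighbouring marker is clear of the right finger.

```bash
python3 - <<'E'
from h import *
np.set_printoptions(precision=4,suppress=True)
m=viewer.camera_model('wrist')
ends(dict(ball=[(249.5,115),(249,289)],marker=[(325,119),(316,260)]),m)
E
```

```text
ball [0.5138 0.2165] len 0.1293472370832246 ang 47.65898625093714
marker [0.5586 0.1925] len 0.10159208447272038 ang 47.97233090758341
```

Emit:
{"op": "play_rows", "data": {"plan": [0,0,0,0,0,0.03,0.45,0,0,0,0,0,0.055,0.45,0,0,0,0,0,0.07,0.45,0,0,0,0,0,0.071,0.45]}}

```text
clock: 2.42
position: [0.5144, 0.2167, 0.0389]
ee_rot: [0.914, 0.407, -0.0, 0.0]
ft_force: [1.2, 0.1, -0.3]
grip_width: 0.454
grasp_force: 0.0
```

Emit:
{"op": "play_rows", "data": {"plan": [0,0,0,0,0,0,0,0,0,0,0,0,0,0,0,0,0,0,0,0,0,0,0,0,0,0,0,0,0,0,0,0,0,-0.01,0,0,0,0,0,0,-0.04,0,0,0,0,0,0,-0.08,0,0,0,0,0,0,-0.12,0,0,0,2,-0.01,0.0123,-0.13,0,0,0,7,-0.033,0.041,-0.13,0,0,0,14,-0.066,0.081,-0.13,0,0,0,21,-0.1,0.123,-0.13,0,0,0,28,-0.133,0.164,-0.13,0,0,0,35,-0.166,0.205,-0.13,0,0,0,42,-0.2,0.246,-0.13,0,0,0,46,-0.216,0.266,-0.13,0,0,0,48,-0.2255,0.278,-0.13,0,0,0,48,-0.2255,0.278,-0.13,0,0,0,48,-0.2255,0.278,-0.13,0], "squeeze": 30}}

```text
clock: 4.8
position: [0.5702, -0.1349, 0.1691]
ee_rot: [1.0, 0.001, -0.0, -0.0]
ft_force: [-0.5, 0.3, -0.4]
grip_width: 0.102
grasp_force: 29.3
```

```bash
python3 - <<'E'
from h import *
np.set_printoptions(precision=4,suppress=True)
o=status.get_obs();print(o['position'],o['ee_rot'],o['grip_width'],o['joint_pos'],np.degrees(Ro.from_quat(o['ee_rot']).as_matrix()[:,:2].T[:, :2]*0+1)[0,0]*0)
im,m=snap('wrist','w3.png')
import pickle;pickle.dump(m,open('w3.pkl','wb'))
for b in redboxes(im,30):
    p=cv2.boxPoints(b); print(b); print(cast('wrist',p,.011,m)[:,:2])
cv2.imwrite('pics/w3b.png',cv2.resize(im[:,:,::-1],(800,600),interpolation=cv2.INTER_CUBIC))
E
```

```text
[ 0.5702 -0.1349  0.1691] [ 1.      0.0014 -0.0002 -0.0004] 0.10242726315501341 [-0.0304  0.2993  0.2222  1.6779 -0.0714  1.1727 -1.358 ] 0.0
((228.5, 186.0), (13.0, 70.0), 0.0)
[[ 0.5245 -0.106 ]
 [ 0.5968 -0.1077]
 [ 0.5967 -0.1203]
 [ 0.5246 -0.1194]]
```

View pics/w3b.png

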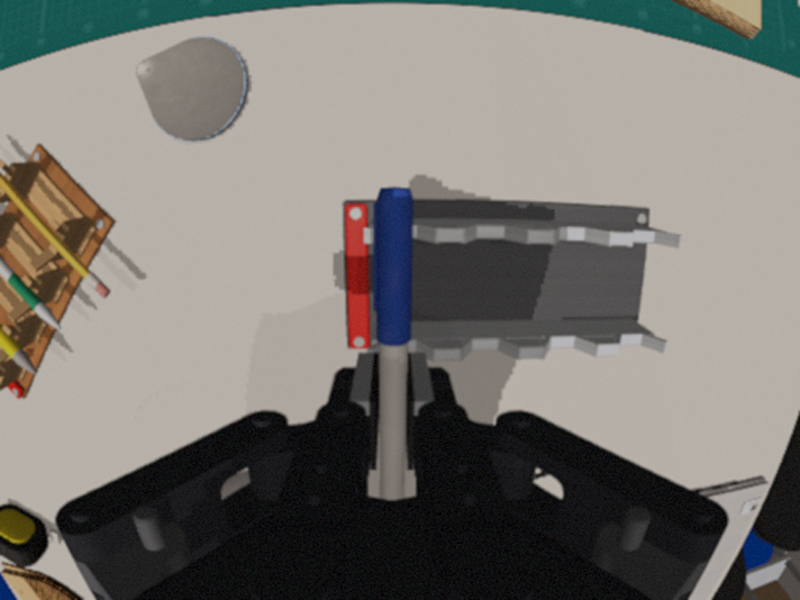

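The ballpen is held firmly. The rack plate corners are at (345,202), (348,347) and (648,210) in the enlarged view. The rails run along rows 235 and 345.

```bash
python3 - <<'E'
from h import *; import pickle
np.set_printoptions(precision=4,suppress=True)
m=pickle.load(open('w3.pkl','rb'))
s=lambda l:np.array(l)*.64-.18
print('bar',cast('wrist',s([[345,202],[348,348],[369,348],[366,206]]),.012,m)[:,:2])
print('plate R',cast('wrist',s([[649,208]]),.006,m)[:,:2])
# rail-end tips at top z=.056
print('railtips',cast('wrist',s([[680,240],[665,346]]),.056,m)[:,:2])
im=cv2.imread('pics/w3.png'); 
cv2.imwrite('pics/w3c.png',cv2.resize(im[120:240,210:440],(800,417),interpolation=cv2.INTER_CUBIC))
E
```

```text
bar [[ 0.6181 -0.1067]
 [ 0.5232 -0.1066]
 [ 0.5233 -0.1205]
 [ 0.6155 -0.1195]]
plate R [[ 0.6206 -0.313 ]]
railtips [[ 0.606  -0.3072]
 [ 0.5386 -0.3077]]
```

View pics/w3c.png

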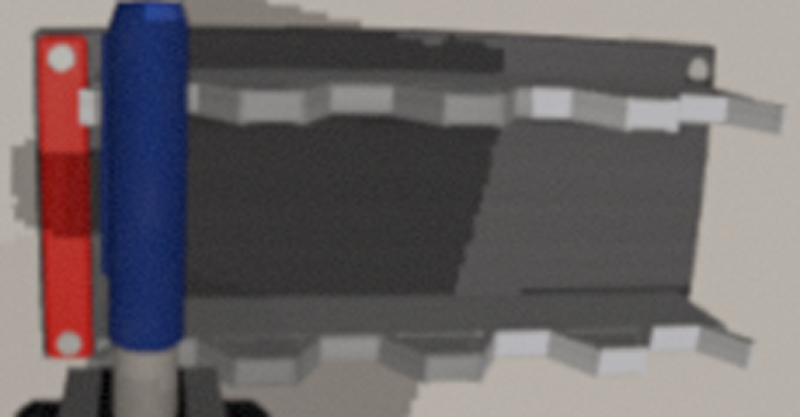

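```bash
python3 - <<'E'
from h import *; import pickle
np.set_printoptions(precision=4,suppress=True)
m=pickle.load(open('w3.pkl','rb'))
f=np.array([[361,98],[551,103],[702,107],[350,347],[522,343],[675,338]])/ (800/230)+[210,120]-.4
print(cast('wrist',f,.040,m)[:,:2])
E
```

```text
[[ 0.6043 -0.1903]
 [ 0.6046 -0.2422]
 [ 0.6055 -0.2893]
 [ 0.5374 -0.1911]
 [ 0.5378 -0.2406]
 [ 0.538  -0.2903]]
```

Emit:
{"op": "play_rows", "data": {"plan": [0,0,0,0.001,0.005,0.02,0,0,0,0,0.001,0.005,0.06,0,0,0,0,0.001,0.005,0.095,0,0,0,0,0.001,0.005,0.115,0,0,0,0,0.001,0.005,0.124,0,0,0,0,0.001,0.005,0.129,0,0,0,0,0.001,0.005,0.129,0]}}

```text
clock: 5.72
position: [0.5716, -0.1414, 0.041]
ee_rot: [1.0, 0.0, 0.001, 0.0]
ft_force: [0.5, -0.2, -0.2]
grip_width: 0.101
grasp_force: 29.3
```

Emit:
{"op": "play_rows", "data": {"plan": [0,0,0,0,0,0.002,0,0,0,0,0,0,0.002,0,0,0,0,0,0,0.002,0.25,0,0,0,0,0,0.002,0.35,0,0,0,0,0,0.002,0.35,0,0,0,0,0,-0.02,0.35,0,0,0,0,0,-0.07,0.35,0,0,-2,0,0,-0.1,0.35,0,0,-8,-0.003,-0.05,-0.1,0.45,0,0,-16,-0.006,-0.1,-0.1,0.45,0,0,-24,-0.01,-0.155,-0.1,0.45,0,0,-32,-0.013,-0.21,-0.1,0.45,0,0,-40,-0.016,-0.265,-0.1,0.45,0,0,-46,-0.019,-0.31,-0.09,0.45,0,0,-48,-0.02,-0.3245,-0.07,0.45,0,0,-48,-0.02,-0.3245,-0.07,0.45,0,0,-48,-0.02,-0.3245,-0.07,0.45,0,0,-48,-0.02,-0.3245,-0.07,0.45]}}

```text
clock: 7.98
position: [0.5519, 0.1812, 0.111]
ee_rot: [0.914, 0.405, 0.001, 0.0]
ft_force: [0.1, 1.0, 0.7]
grip_width: 0.45
grasp_force: 0.0
```

```bash
python3 - <<'E'
from h import *
np.set_printoptions(precision=4,suppress=True)
o=status.get_obs();print(o['position'],o['ee_rot'],o['grip_width'])
a,m=snap('wrist'); b,ms=snap('scene')
cv2.imwrite('pics/p4.png',np.hstack([a,cv2.resize(b[110:230,220:400],(576,384),interpolation=cv2.INTER_CUBIC)])[:, :800+288,::-1][:, :1088][:, 130:930])
E
```

```text
[0.5519 0.1812 0.111 ] [0.9142 0.4054 0.0005 0.0004] 0.44955492623560517
```

View pics/p4.png

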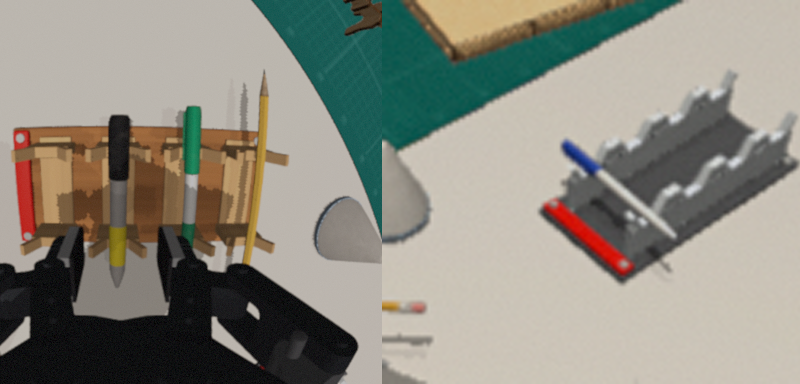

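The ballpen lies in the rack slot next to the red bar. In the wrist frame the marker runs (250,115)–(248,288), centred between the fingers.

```bash
python3 - <<'E'
from h import *
np.set_printoptions(precision=4,suppress=True)
m=viewer.camera_model('wrist')
ends(dict(marker=[(250,114),(248,288)]),m)
E
```

```text
marker [0.5506 0.1831] len 0.1275821259417711 ang 47.131848311270005
```

Emit:
{"op": "play_rows", "data": {"plan": [0,0,0,0,-0.0015,0.03,0.45,0,0,0,0,-0.0015,0.055,0.45,0,0,0,0,-0.0015,0.07,0.45,0,0,0,0,-0.0015,0.07,0.45,0,0,0,0,-0.0015,0.07,0,0,0,0,0,-0.0015,0.07,0,0,0,0,0,-0.0015,0.07,0,0,0,0,0,-0.0015,0.07,0,0,0,0,0,-0.0015,0.055,0,0,0,0,0,-0.0015,0.01,0,0,0,2,-0.013,0.012,-0.035,0,0,0,8,-0.043,0.042,-0.06,0,0,0,15,-0.082,0.081,-0.06,0,0,0,22,-0.121,0.12,-0.06,0,0,0,29,-0.16,0.159,-0.06,0,0,0,36,-0.199,0.198,-0.06,0,0,0,43,-0.238,0.237,-0.06,0,0,0,48,-0.263,0.2625,-0.06,0,0,0,48,-0.263,0.2625,-0.06,0,0,0,48,-0.263,0.2625,-0.06,0]}}

```text
clock: 10.58
position: [0.5706, -0.1867, 0.1703]
ee_rot: [1.0, 0.001, -0.0, -0.001]
ft_force: [1.1, 1.8, -0.7]
grip_width: 0.13
grasp_force: 29.3
```

```bash
python3 - <<'E'
from h import *
np.set_printoptions(precision=4,suppress=True)
o=status.get_obs();print(o['position'],o['ee_rot'],o['grip_width'])
im,m=snap('wrist','w5.png')
E
```

```text
[ 0.5706 -0.1867  0.1703] [ 1.      0.0011 -0.     -0.0006] 0.13042858997509527
```

View pics/w5.png

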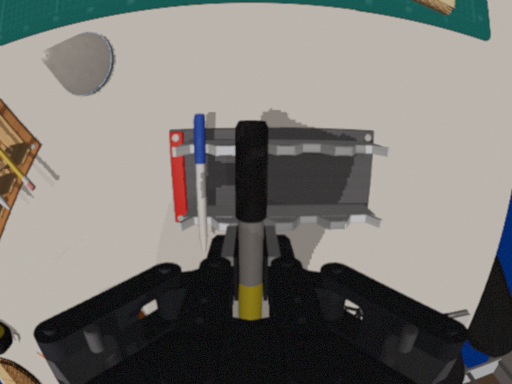

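The marker is held and level. The ballpen lies in slot 1, (200,115)–(204,250).

```bash
python3 - <<'E'
from h import *
np.set_printoptions(precision=4,suppress=True)
m=viewer.camera_model('wrist')
ends(dict(ball=[(200,114),(204,251)]),m); print(cast('wrist',[[252,121]],.177,m))
E
```

```text
ball [ 0.5704 -0.143 ] len 0.12719449025365828 ang -0.6512647343351934
[[ 0.6329 -0.187   0.177 ]]
```

Emit:
{"op": "play_rows", "data": {"plan": [0,0,0,0,0.003,0.03,0,0,0,0,0,0.003,0.07,0,0,0,0,0,0.003,0.1,0,0,0,0,0,0.003,0.12,0,0,0,0,0,0.003,0.126,0,0,0,0,0,0.003,0.129,0,0,0,0,0,0.003,0.129,0]}}

```text
clock: 11.5
position: [0.5708, -0.1913, 0.0422]
ee_rot: [1.0, 0.0, 0.001, 0.0]
ft_force: [-0.4, -0.5, 0.4]
grip_width: 0.129
grasp_force: 29.3
```

Emit:
{"op": "play_rows", "data": {"plan": [0,0,0,0,0,0.001,0,0,0,0,0,0,0.001,0.25,0,0,0,0,0,0.001,0.35,0,0,0,0,0,0.001,0.35,0,0,0,0,0,-0.02,0.35,0,0,0,0,0,-0.07,0.35,0,0,-2,0.001,-0.01,-0.1,0.35,0,0,-8,0.003,-0.05,-0.1,0.45,0,0,-15,0.006,-0.1,-0.1,0.45,0,0,-22,0.009,-0.155,-0.1,0.45,0,0,-30,0.012,-0.21,-0.1,0.45,0,0,-38,0.015,-0.265,-0.1,0.45,0,0,-45,0.018,-0.32,-0.09,0.45,0,0,-48,0.019,-0.344,-0.07,0.45,0,0,-48,0.019,-0.344,-0.07,0.45,0,0,-48,0.019,-0.344,-0.07,0.45,0,0,-48,0.019,-0.344,-0.07,0.45]}}

```text
clock: 13.62
position: [0.5899, 0.1509, 0.1119]
ee_rot: [0.914, 0.405, 0.0, 0.0]
ft_force: [0.1, 0.2, -0.1]
grip_width: 0.452
grasp_force: 0.0
```

```bash
python3 - <<'E'
from h import *
np.set_printoptions(precision=4,suppress=True)
o=status.get_obs();print(o['position'],o['ee_rot'],o['grip_width'])
a,m=snap('wrist'); b,ms=snap('scene')
cv2.imwrite('pics/p6.png',np.hstack([a,cv2.resize(b[110:230,220:400],(576,384),interpolation=cv2.INTER_CUBIC)])[:,130:930,::-1])
E
```

```text
[0.5899 0.1509 0.1119] [0.9142 0.4053 0.0004 0.0004] 0.45170240460022515
```

View pics/p6.png

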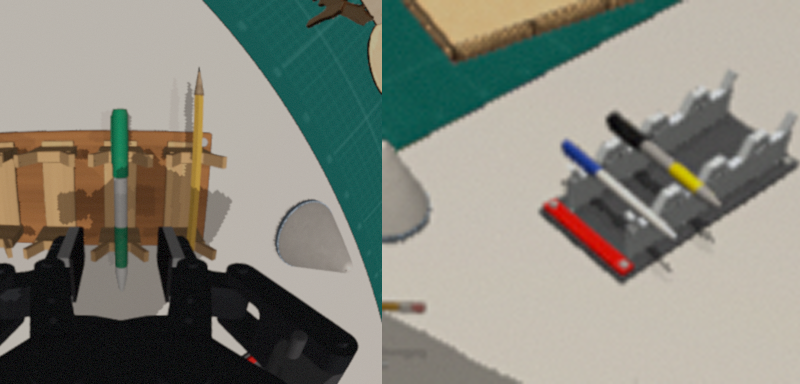

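The marker lies in slot 2. The green pen is at (250,108)–(252,290) in the wrist frame, centred between the fingers.

```bash
python3 - <<'E'
from h import *
np.set_printoptions(precision=4,suppress=True)
m=viewer.camera_model('wrist')
ends(dict(green=[(250,108),(252,291)],pencil=[(329,67),(323,240)]),m)
E
```

```text
green [0.5895 0.1515] len 0.13601207537945637 ang 48.462136247141764
pencil [0.6522 0.1432] len 0.12199948856841088 ang 48.65609996345881
```

Emit:
{"op": "play_rows", "data": {"plan": [0,0,0,0,-0.0005,0.03,0.45,0,0,0,0,-0.0005,0.055,0.45,0,0,0,0,-0.0005,0.072,0.45,0,0,0,0,-0.0005,0.072,0.45,0,0,0,0,-0.0005,0.072,0,0,0,0,0,-0.0005,0.072,0,0,0,0,0,-0.0005,0.072,0,0,0,0,0,-0.0005,0.072,0,0,0,0,0,-0.0005,0.055,0,0,0,0,0,-0.0005,0.01,0,0,0,2,-0.013,0.01,-0.035,0,0,0,8,-0.047,0.039,-0.06,0,0,0,15,-0.091,0.075,-0.06,0,0,0,22,-0.136,0.112,-0.06,0,0,0,29,-0.182,0.15,-0.06,0,0,0,36,-0.227,0.187,-0.06,0,0,0,43,-0.273,0.225,-0.06,0,0,0,48,-0.303,0.25,-0.06,0,0,0,48,-0.303,0.25,-0.06,0,0,0,48,-0.303,0.25,-0.06,0]}}

```text
clock: 16.23
position: [0.5725, -0.2387, 0.1718]
ee_rot: [1.0, 0.001, 0.0, -0.0]
ft_force: [-0.1, 0.2, 0.5]
grip_width: 0.098
grasp_force: 29.5
```

```bash
python3 - <<'E'
from h import *
np.set_printoptions(precision=4,suppress=True)
o=status.get_obs();print(o['position'],o['ee_rot'],o['grip_width'])
im,m=snap('wrist','w7.png')
E
```

```text
[ 0.5725 -0.2387  0.1718] [ 1.      0.0007  0.0003 -0.0004] 0.09758224057654939
```

Emit:
{"op": "play_rows", "data": {"plan": [0,0,0,-0.001,0.001,0.03,0,0,0,0,-0.001,0.001,0.07,0,0,0,0,-0.001,0.001,0.1,0,0,0,0,-0.001,0.001,0.12,0,0,0,0,-0.001,0.001,0.127,0,0,0,0,-0.001,0.001,0.13,0,0,0,0,-0.001,0.001,0.13,0]}}

```text
clock: 17.15
position: [0.5718, -0.2409, 0.0422]
ee_rot: [1.0, 0.0, 0.001, 0.0]
ft_force: [-0.5, 0.6, 0.4]
grip_width: 0.093
grasp_force: 29.5
```

Emit:
{"op": "play_rows", "data": {"plan": [0,0,0,0,0,0.002,0,0,0,0,0,0,0.002,0.25,0,0,0,0,0,0.002,0.35,0,0,0,0,0,0.002,0.35,0,0,0,0,0,-0.02,0.35,0,0,0,0,0,-0.07,0.35,0,0,-2,0,-0.01,-0.12,0.35,0,0,-8,0.003,-0.05,-0.12,0.45,0,0,-15,0.006,-0.1,-0.12,0.45,0,0,-22,0.012,-0.155,-0.12,0.45,0,0,-30,0.02,-0.21,-0.12,0.45,0,0,-38,0.03,-0.265,-0.12,0.45,0,0,-45,0.045,-0.32,-0.11,0.45,0,0,-48,0.059,-0.361,-0.07,0.45,0,0,-48,0.059,-0.361,-0.07,0.45,0,0,-48,0.059,-0.361,-0.07,0.45,0,0,-48,0.059,-0.361,-0.07,0.45]}}

```text
clock: 19.27
position: [0.6309, 0.1186, 0.1125]
ee_rot: [0.914, 0.406, 0.001, 0.001]
ft_force: [0.8, -0.7, 0.7]
grip_width: 0.447
grasp_force: 0.0
```

```bash
python3 - <<'E'
from h import *
np.set_printoptions(precision=4,suppress=True)
o=status.get_obs();print(o['position'],o['ee_rot'],o['grip_width'])
a,m=snap('wrist'); b,ms=snap('scene')
for z in (.04,.06,.08): 
    c=ms['R']@[.69,-.002,z]+ms['t'];print(z,c[:2]/c[2]*ms['fx']+[ms['cx'],ms['cy']])
cv2.imwrite('pics/p8.png',np.hstack([a,cv2.resize(b[110:230,220:400],(576,384),interpolation=cv2.INTER_CUBIC)])[:,130:930,::-1])
E
```

```text
[0.6309 0.1186 0.1125] [0.914  0.4056 0.0008 0.0005] 0.4472604821108484
0.04 [220.7894 167.8738]
0.06 [220.3527 162.2748]
0.08 [219.9017 156.4914]
```

View pics/p8.png

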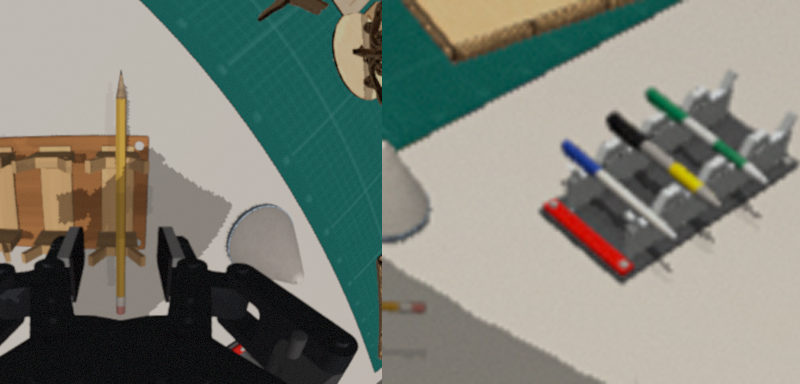

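Three pens are in order in the rack. The pencil is at (251,70)–(251,314), centred between the fingers. The cone is about 0.09 m tall, so the 0.17 m carry height clears it.

```bash
python3 - <<'E'
from h import *
np.set_printoptions(precision=4,suppress=True)
m=viewer.camera_model('wrist')
ends(dict(pencil=[(251.5,70),(251,315)]),m)
E
```

```text
pencil [0.6303 0.1185] len 0.1873989413396065 ang 47.77634232918515
```

Emit:
{"op": "play_rows", "data": {"plan": [0,0,0,0,0,0.03,0.45,0,0,0,0,0,0.055,0.45,0,0,0,0,0,0.072,0.45,0,0,0,0,0,0.0735,0.45,0,0,0,0,0,0.0735,0.45]}}

```text
clock: 20.0
position: [0.6309, 0.1203, 0.0388]
ee_rot: [0.914, 0.407, 0.001, 0.0]
ft_force: [-0.7, 0.5, 0.2]
grip_width: 0.451
grasp_force: 0.0
```

Emit:
{"op": "play_rows", "data": {"plan": [0,0,0,-0.001,0,0,0,0,0,0,-0.001,0,0,0,0,0,0,-0.001,0,0,0,0,0,0,-0.001,0,0,0,0,0,0,-0.001,0,0,0,0,0,0,-0.001,0,-0.015,0,0,0,0,-0.001,0,-0.05,0,0,0,0,-0.001,0,-0.1,0,0,0,2,-0.012,0.008,-0.133,0,0,0,8,-0.054,0.036,-0.133,0,0,0,15,-0.103,0.069,-0.133,0,0,0,22,-0.154,0.103,-0.133,0,0,0,29,-0.206,0.138,-0.133,0,0,0,36,-0.257,0.173,-0.133,0,0,0,43,-0.308,0.207,-0.133,0,0,0,48,-0.344,0.231,-0.133,0,0,0,48,-0.344,0.231,-0.133,0,0,0,48,-0.344,0.231,-0.133,0,0,0,48,-0.344,0.231,-0.133,0]}}

```text
clock: 22.38
position: [0.5725, -0.2881, 0.171]
ee_rot: [1.0, 0.001, 0.0, -0.0]
ft_force: [-0.3, 0.5, 0.2]
grip_width: 0.075
grasp_force: 29.4
```

Emit:
{"op": "play_rows", "data": {"plan": [0,0,0,-0.001,0.001,0.03,0,0,0,0,-0.001,0.001,0.07,0,0,0,0,-0.001,0.001,0.1,0,0,0,0,-0.001,0.001,0.12,0,0,0,0,-0.001,0.001,0.128,0,0,0,0,-0.001,0.001,0.131,0,0,0,0,-0.001,0.001,0.131,0]}}

```text
clock: 23.25
position: [0.5713, -0.2911, 0.0407]
ee_rot: [1.0, 0.0, 0.001, 0.0]
ft_force: [-0.3, 0.4, 0.9]
grip_width: 0.071
grasp_force: 29.4
```

Emit:
{"op": "play_rows", "data": {"plan": [0,0,0,0,0,0.002,0,0,0,0,0,0,0.002,0.25,0,0,0,0,0,0.002,0.35,0,0,0,0,0,0.002,0.35,0,0,0,0,0,-0.02,0.35,0,0,0,0,0,-0.07,0.35,0,0,0,0.01,-0.02,-0.12,0.35,0,0,0,0.03,-0.06,-0.14,1,0,0,0,0.04,-0.075,-0.15,1,0,0,0,0.04,-0.075,-0.15,1,0,0,0,0.04,-0.075,-0.15,1,0,0,0,0.04,-0.075,-0.15,1]}}

```text
clock: 24.75
position: [0.6096, -0.2176, 0.1889]
ee_rot: [1.0, -0.001, -0.001, 0.0]
ft_force: [0.7, 0.8, -0.0]
grip_width: 0.999
grasp_force: 0.0
```

```bash
python3 - <<'E'
from h import *
im,m=snap('wrist','w9.png'); b,_=snap('scene')
cv2.imwrite('pics/w9b.png',np.vstack([cv2.resize(im[100:310,120:400],(800,600))[:400+200]])[:,:,::-1])
E
```

```text
(no output)
```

View pics/w9b.png

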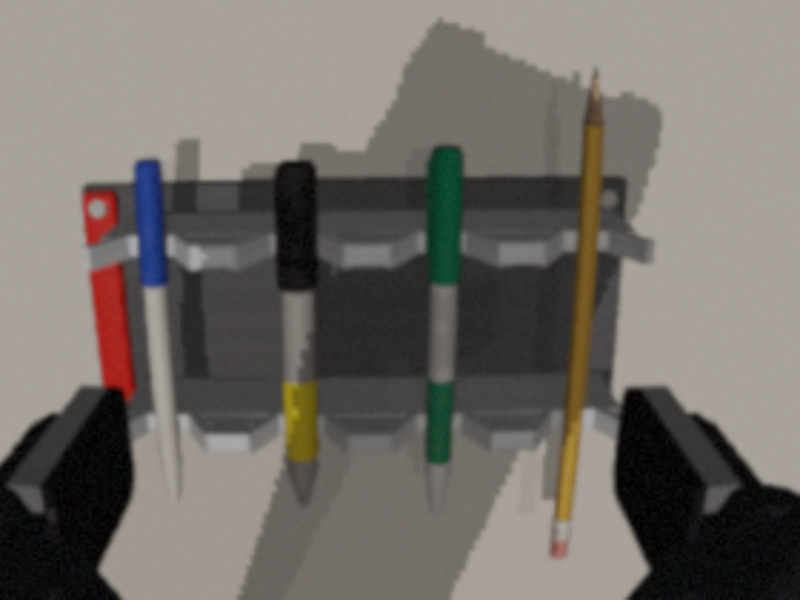

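All four pens lie in the slots in order. Their ends in the enlarged view are ballpen (148,160)–(176,500), marker (297,162)–(303,505), green (446,148)–(437,510) and pencil (596,70)–(558,556). I'll check how well they are centred between the rails.

```bash
python3 - <<'E'
from h import *
np.set_printoptions(precision=4,suppress=True)
m=viewer.camera_model('wrist'); k=280/800
q=lambda x,y:(120+x*k-.3,100+y*k-.3)
ends(dict(ball=[q(148,159),q(177,501)],marker=[q(297,161),q(303,506)],green=[q(446,147),q(436,511)],pencil=[q(596,69),q(558,557)]),m)
print('rail tops',cast('wrist',[q(345,248),q(345,430),q(505,248),q(505,430)],.056,m)[:,:2])
E
```

```text
ball [ 0.5708 -0.1431] len 0.12928730938839708 ang -0.18057543081024074
marker [ 0.5705 -0.192 ] len 0.12756712933147302 ang -0.8508770402391495
green [ 0.5709 -0.2406] len 0.13504268623116197 ang -0.11989003374679093
pencil [ 0.5716 -0.2898] len 0.18596824315960506 ang -0.021936540570158584
rail tops [[ 0.6077 -0.2084]
 [ 0.5435 -0.2075]
 [ 0.6076 -0.2593]
 [ 0.5428 -0.2625]]
```

```bash
python3 -c "
from workcell import manip; print(manip.hand_in())"
```

```text
the job is handed in; nothing more can be done
None
```

All four pens are in the rack, in order from the red end (ballpen, marker, green pen, pencil). Each one's middle measures within about 5 mm of midway between the rails, and I handed the job in at about 25 s on the robot's clock.

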